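# Sweep the craft discs into the scoop tray

### The job

Clear the craft table: using the gripper like a brush, sweep the three round wooden discs along the table top into the open-fronted wooden tray, until each lies flat and wholly inside its front edge. Only push them along the surface, never pick one up, and leave the square wooden blank and everything else where it stands.

Things in the scene. Friction and masses are not known exactly. Their poses are not given: they have to be found in the camera images.
- tray: wooden scoop tray fixed to the table, 150 mm deep (x) x 200 wide (y); walls 32 high, 8 thick, at back and sides; open front faces the robot within 15 degrees. Origin: centre of its underside, table level. x axis points from the front edge (x = -75 mm) to the back wall (inner face +67); side walls' inner faces at y = -92, +92. Floor 3 mm thick; the front 20 mm is a ramp up to it
- disc_a: round wooden disc to be swept: 44 mm diameter, 15 mm thick, about 20 g, lying flat and loose on the table, slides easily; all three are alike. Origin: centre of its underside; it has no front, its yaw means nothing
- disc_b: round wooden disc to be swept: 44 mm diameter, 15 mm thick, about 20 g, lying flat and loose on the table, slides easily; all three are alike. Origin: centre of its underside; it has no front, its yaw means nothing
- disc_c: round wooden disc to be swept: 44 mm diameter, 15 mm thick, about 20 g, lying flat and loose on the table, slides easily; all three are alike. Origin: centre of its underside; it has no front, its yaw means nothing
- square_blank: a SQUARE wooden blank, 40 x 40 mm, 15 mm thick, same wood as the discs, lying flat; not to be swept; origin: centre of its underside
- glue_stick: upright glue stick, 30 mm diameter, 58 mm tall; leave alone; origin: centre of its underside
- paint_jar: small glass jar with white lid, 40 mm diameter, 48 mm tall; leave alone; origin: centre of its underside
- tape_roll: cardboard tape roll lying flat, 80 mm diameter, 22 mm tall; leave alone; origin: centre of its underside
- paper_cup: empty paper cup, 80 mm across the rim, 105 mm tall; leave alone; origin: centre of its underside
- glue_bottle: amber glue bottle with a cap, 44 mm diameter, 125 mm tall; leave alone; origin: centre of its underside

How it is judged:
By the outcome, as a careful person would: the job done as asked, in the order asked, and still so for the second after the job is handed in, with the robot touching nothing.
It also fails if it takes over 70 s, if anything falls off the work surface, if the arm or the gripper's body presses on something with over 40 N, if the wrist force passes 120 N, or if a joint passes its speed limit or range.

### The arm

A 6-joint arm with a two-finger parallel gripper is mounted at the origin on the work surface. World frame = base frame: x ahead of the robot, y to its left, z up, the work surface at z = 0. Lengths are in mm, angles in rad, forces in N, time in s.
With the tool pointing down it reaches from about 150 to 775 mm from the base axis. Payload 6.1 kg.
Tool frame: the origin (TCP) lies midway between the tips of the shut fingers; the grasp point (between the pads) lies 19 mm behind it; z points along the fingers, y is the line along which they close (so a half turn about z gives the same grasp; the last joint's range is limited). The gripper opens to 85 mm and grips with 20 to 120 N. Pads are 22 mm wide; open, the fingers measure 114 mm over their backs; the gripper's body (76 mm by 85 mm) begins 54 mm behind the grasp point. The pads swing forward as they close: fully open they stand 13 mm farther back than shut.
Start: joints at [-1.263, 0.126, -0.04, 1.405, 0, 1.571], TCP at [159.049, -500.312, 231.295] pointing down, gripper open.
Joint ranges: [-2.72, 2.72], [-0.95, 1.95], [-1.27, 1.35], [-1.78, 2.02], [-1.46, 1.47], [-3.14, 3.14]. Speed limits (rad/s): [2.39, 2.39, 3.01, 3.14, 3.14, 3.14].

### API

Orientations are given as a unit quaternion [w, x, y, z].
In Python, from cell import arm gives the robot as it stands.
- The arm moves only by the tool drive_tool, never from a script. Its argument "increments" is one flat list of numbers, 7 for each row, row after row: the closure, from 0 (fully open) to 1 (shut), then the shift along the tool's x, y, z in mm, then the turn, a rotation vector about the tool's x, y, z in degrees. A call has 1 to 12 rows; each row shifts and turns the commanded pose from where the row before left it, along the tool's axes as they then stand; what a row does not reach is not made up. A row lasts 1/12 s, in which the tool goes at most 41.7 mm and 7.16 degrees, less where a joint would pass 70% of its speed; a pose out of reach is approached as far as the arm can. A call with a gripper value outside its range is refused whole. The fingers move at their own pace and stop on an object; "grip_force" is the grip in N (left out, the last holds). Time passes only in rows, so rows that do not move let the fingers close. It gives the time, the measured TCP pose, the force, the opening and the grip force at its end, in the units of the state.
- arm.get_obs(): the state, without advancing time (a new reading comes with each control period).
- arm.grab_frame(name): name is "side" or "top" or "wrist"; returns a dict with "pixels" (480x640x3 uint8, red, green, blue), "fov_y" (degrees; the focal length in pixels is half the picture's height over the tangent of half this angle, whatever the lens; pixels are square), "cx", "cy" (the principal point, pixels), "dist_coeffs" ([k1, k2, p1, p2, k3] as OpenCV has them; the pictures are not rectified), "R" (3x3) and "t" (3): a world point X has camera coordinates R X + t. Camera axes: x right, y down, z forward; pixel columns grow to the right and rows downward; lengths in mm; the calibration is good to about 2 mm. A picture is of the moment at which its call begins. There is no depth.
- arm.hand_in(): hands the job in; it is judged then, once.
Trained networks look in a picture, given as the dict that the camera call returned (one of the last four; its "shot" number tells which), for a name from the list of things; names that differ only in an ending like _2 or _b are one class to them, and where a whole thing is asked for, a point or a joint stands for the part that bears it (a point fixed in the world has none). Each returns a list of dicts, best first, with "score" (0 to 1); they miss things now and then, are a little off and sometimes report something else, mostly with a low value. They report only what shows in the picture. A call takes as long as a camera call.
- arm.silhouettes(picture, query): "region" (480x640 bool, what is visible of it).
- arm.mark_of(picture, query): "at" ([x, y, z] in mm, in world coordinates, good to about 4 mm: a listed point, or the origin of a listed thing).
The state is a dict: "t": time; "joints": joint angles; "dq": joint speeds; "joint_torque": joint torques, N m; "position": TCP position; "tcp_rot": TCP orientation; "contact_force": force on the tool from outside, world axes, zero at the start; "ft_torque": the same for the moment, N m; "finger_gap": opening from 0.0 (shut) to 1.0 (fully open); "grip_force": force on a finger pad.
Only numpy, scipy, OpenCV 4.12 (cv2) and the standard library are available. Lean on these libraries where they do the work, as an engineer would, in place of code of your own. Each camera call takes 0.05 s, during which the arm holds its last target. There are 200 camera calls.

## Working session

There is one attempt and no reset: what is moved stays moved. The work goes in short steps, Python scripts to look and compute and a tool call to move; the robot and the scene stay as the last step left them, time stands still between calls to the robot, and variables do not carry over. Pictures are saved under pics/ and viewed, at most 10 in all, crops included, and the job is handed in when it is done.

Besides the shell and the picture viewer there is one more tool, called after "Request:" as a command line: name --argument value ..., lists and objects as JSON in quotes. drive_tool: Moves the arm, as the interface text tells. Its arguments: {"type":"object","properties":{"increments":{"type":"array"},"grip_force":{"type":"number"}},"required":["increments"]}

```bash
mkdir -p pics; python3 - <<'E'
from cell import arm
import cv2, numpy as np
s=arm.get_obs(); print(s['t'],s['position'],s['tcp_rot'])
for n in ['top','side']:
    f=arm.grab_frame(n); cv2.imwrite(f'pics/{n}0.png',f['pixels'][:,:,::-1])
    for q in ['tray','disc_a','square_blank','glue_stick','paint_jar','tape_roll','paper_cup','glue_bottle']:
        print(n,q,[(np.round(d['at']).astype(int).tolist(),round(d['score'],2)) for d in arm.mark_of(f,q)][:5])
E
```

```text
0.0 [ 158.92700732 -499.94579624  230.53645568] [-7.76807262e-04  9.88180414e-01  1.53293355e-01 -1.15924950e-04]
top tray [([680, -18, 1], 0.83)]
top disc_a [([483, 16, 3], 0.88), ([484, 150, -2], 0.86), ([493, -169, 4], 0.81)]
top square_blank [([365, 79, 1], 0.96)]
top glue_stick [([358, -98, 1], 0.64)]
top paint_jar [([512, 343, 3], 0.76)]
top tape_roll [([473, -334, 2], 0.76)]
top paper_cup [([659, -327, 4], 0.65)]
top glue_bottle [([658, 317, 0], 0.71), ([494, -172, 2], 0.28)]
side tray [([685, -21, 2], 0.98), ([664, -325, 0], 0.48)]
side disc_a [([481, 149, 0], 0.67), ([496, -174, -1], 0.59), ([483, 14, 0], 0.56)]
side square_blank [([357, 78, -2], 0.92)]
side glue_stick [([352, -96, 0], 0.8)]
side paint_jar [([508, 342, 0], 0.85)]
side tape_roll [([472, -335, 1], 0.92)]
side paper_cup [([663, -327, 5], 0.95)]
side glue_bottle [([657, 319, 0], 0.6)]
```

View pics/top0.png

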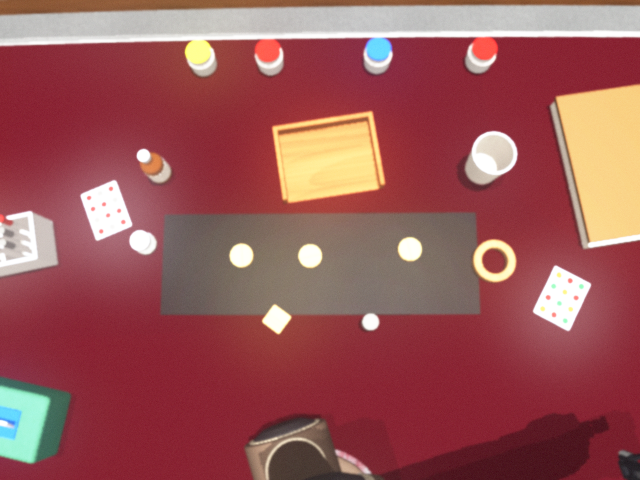

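View pics/side0.png

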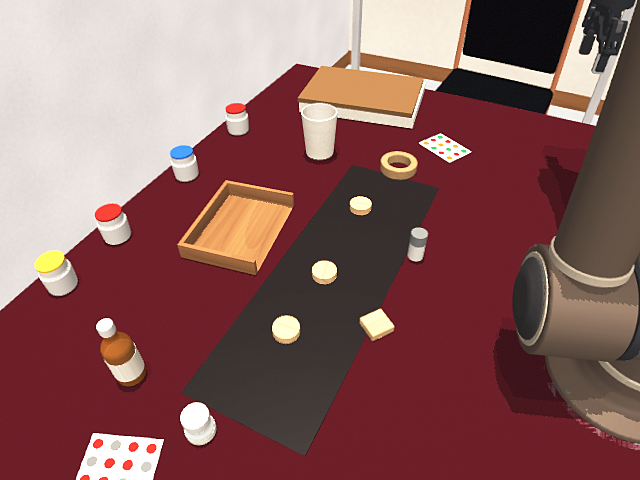

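Request:
drive_tool --increments '[0.68,10,-10,0,0,0,0,0.68,21,-20,0,0,0,0,0.68,21,-20,0,0,0,0,0.68,21,-20,0,0,0,0,0.68,21,-20,0,0,0,0,0.68,21,-20,0,0,0,0,0.68,21,-20,0,0,0,0,0.68,21,-20,0,0,0,0,0.68,21,-20,0,0,0,0,0.68,21,-20,0,0,0,0,0.68,21,-20,0,0,0,0,0.68,21,-20,0,0,0,2]'

```text
t: 1.9
position: [319.2, -206.1, 231.5]
tcp_rot: [0.0, 0.991, 0.136, 0.0]
contact_force: [0.9, -0.2, 0.5]
finger_gap: 0.323
grip_force: 0.0
```

```bash
cat > h.py <<'E'
from cell import arm
import numpy as np, cv2
from scipy.spatial.transform import Rotation as Ro
def st():
    s=arm.get_obs(); q=np.array(s['tcp_rot']); R=Ro.from_quat(q,scalar_first=True).as_matrix()
    p=np.array(s['position']); yaw=np.degrees(np.arctan2(R[1,0],R[0,0]))
    print('t',round(s['t'],2),'p',p.round(1),'yaw',yaw.round(2),'tilt z',R[:,2].round(3),'j',np.round(s['joints'],2),'gap',round(s['finger_gap'],2),'F',np.round(s['contact_force'],1))
    return p,R,yaw
def to(x,y,z,yaw=None):
    p,R,y0=st(); print('tool shift',(R.T@(np.array([x,y,z])-p)).round(1), 'turn z', None if yaw is None else round((y0-yaw+180)%360-180,1))
def px(f,m):
    K=(240/np.tan(np.radians(f['fov_y']/2)))
    return np.array([[K,0,f['cx']],[0,K,f['cy']],[0,0,1]])
def w(f,uv,z):
    u=cv2.undistortPoints(np.array(uv,float).reshape(-1,1,2),px(f,0),np.array(f['dist_coeffs'])).reshape(-1,2)
    R=np.array(f['R']);t=np.array(f['t']);C=-R.T@t
    d=np.c_[u,np.ones(len(u))]@R
    return C+d*((z-C[2])/d[:,2])[:,None]
def discs(n='top'):
    f=arm.grab_frame(n)
    for r in arm.silhouettes(f,'disc_a'):
        if r['score']>.3:
            v,u=np.nonzero(r['region']); print(n,'disc',w(f,[u.mean(),v.mean()],12)[0].round(),len(u),round(r['score'],2))
    return f
E
python3 - <<'E'
from h import *
to(438,21,230,-7.7)
f=discs()
r=arm.silhouettes(f,'tray')[0]['region'].astype(np.uint8)
c=max(cv2.findContours(r,0,2)[0],key=cv2.contourArea)
box=cv2.approxPolyDP(cv2.convexHull(c),8,True).reshape(-1,2)
print(box.tolist(),w(f,box,0).round().tolist(),w(f,box,32).round().tolist())
E
```

```text
t 1.9 p [ 319.2 -206.1  231.5] yaw 15.62 tilt z [ 0.001 -0.    -1.   ] j [-0.57 -0.15 -0.31  1.41  0.    2.3 ] gap 0.32 F [ 0.9 -0.2  0.5]
tool shift [ 175.6 -186.8    1.5] turn z 23.3
top disc [ 496. -177.   12.] 393 0.88
top disc [485. 150.  12.] 393 0.83
top disc [484.  17.  12.] 400 0.78
[[371, 112], [383, 185], [284, 201], [273, 127]] [[782.0, -108.0, 0.0], [627.0, -129.0, 0.0], [596.0, 69.0, 0.0], [752.0, 93.0, 0.0]] [[769.0, -106.0, 32.0], [619.0, -126.0, 32.0], [588.0, 66.0, 32.0], [740.0, 89.0, 32.0]]
```

Request:
drive_tool --increments '[0.68,0,0,0,0,0,-6.8,0.68,0,0,0,0,0,-6.8,0.68,0,0,0,0,0,-6.8,0.68,0,0,0,0,0,-6.8,0.68,0,0,0,0,0,-6.8,0.68,0,0,0,0,0,-6.8,0.68,0,0,0,0,0,-6.8,0.68,0,0,0,0,0,-6.8,0.68,0,0,0,0,0,-6.8,0.68,0,0,0,0,0,-6.8,0.68,0,0,0,0,0,-6.4,0.68,0,0,0,0,0,0]'

```text
t: 3.05
position: [318.4, -208.7, 231.2]
tcp_rot: [-0.0, 0.706, 0.708, -0.0]
contact_force: [0.3, -0.1, 0.1]
finger_gap: 0.323
grip_force: 0.0
```

Request:
drive_tool --increments '[0.68,-3,20,0,0,0,0,0.68,-3,30,0,0,0,0,0.68,-3,35,0,0,0,0,0.68,-3,35,20,0,0,0,0.68,-3,35,35,0,0,0,0.68,-2,20,35,0,0,0,0.68,0,0,35,0,0,0,0.68,0,0,35,0,0,0,0.68,0,0,25,0,0,0,0.68,0,0,10,0,0,0,0.68,0,0,0,0,0,0,0.68,0,0,0,0,0,0]'

```text
t: 4.05
position: [488.5, -225.0, 42.6]
tcp_rot: [0.0, 0.708, 0.707, -0.0]
contact_force: [-0.1, -0.6, -0.1]
finger_gap: 0.322
grip_force: 0.0
```

```bash
python3 - <<'E'
from h import *
to(495,-222,5,90)
f=discs(); f=arm.grab_frame('wrist'); cv2.imwrite('pics/w1.png',f['pixels'][:,:,::-1])
E
```

```text
t 4.05 p [ 488.5 -225.    42.6] yaw 89.93 tilt z [ 0. -0. -1.] j [-0.43  0.22 -0.35  1.   -0.    1.14] gap 0.32 F [-0.1 -0.6 -0.1]
tool shift [ 3.   6.5 37.6] turn z -0.1
top disc [485. 150.  12.] 413 0.89
top disc [485.  17.  12.] 368 0.81
top disc [ 496. -176.   12.] 410 0.66
```

View pics/w1.png

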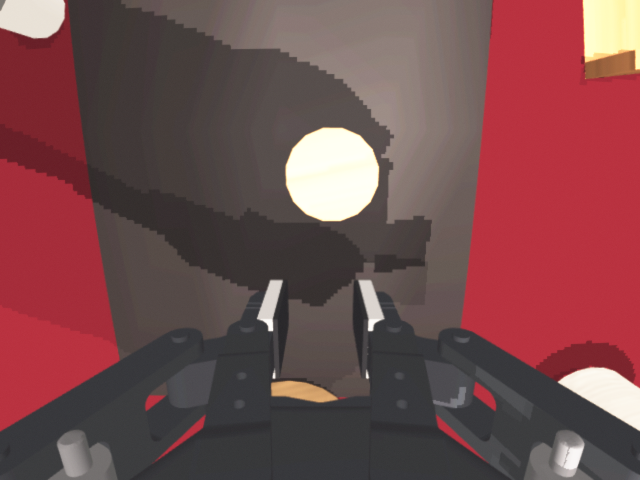

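Request:
drive_tool --increments '[0.68,0,3,10,0,0,0,0.68,0,3,15,0,0,0,0.68,0,0,9,0,0,0,0.68,0,0,3,0,0,0,0.68,6,0,0,0,0,0,0.68,10,0,0,0,0,0,0.68,10,0,0,0,0,0,0.68,10,0,0,0,0,0,0.68,10,0,0,0,0,0,0.68,10,0,0,0,0,0,0.68,10,0,0,0,0,0,0.68,10,0,0,0,0,0]'

```text
t: 5.2
position: [494.5, -147.4, 5.1]
tcp_rot: [0.0, 0.707, 0.707, 0.0]
contact_force: [0.1, -0.1, 0.7]
finger_gap: 0.32
grip_force: 0.2
```

Request:
drive_tool --increments '[0.68,10,0,0,0,0,0,0.68,9,0,0,0,0,0,0.68,7,0,0,0,0,0,0.68,4,0,0,0,0,0,0.68,2,0,0,0,0,0,0.68,0,0,0,0,0,0]'

```text
t: 5.7
position: [494.4, -116.1, 4.8]
tcp_rot: [-0.0, 0.707, 0.707, 0.0]
contact_force: [0.7, 0.1, -0.3]
finger_gap: 0.319
grip_force: 0.0
```

```bash
python3 - <<'E'
from h import *
st()
f=discs();discs('side'); f=arm.grab_frame('wrist'); cv2.imwrite('pics/w2.png',f['pixels'][:,:,::-1])
E
```

```text
t 5.7 p [ 494.4 -116.1    4.8] yaw 90.06 tilt z [-0.  0. -1.] j [-0.23  0.2  -0.47  0.91  0.    1.34] gap 0.32 F [ 0.7  0.1 -0.3]
top disc [486. 151.  12.] 418 0.56
top disc [484.  17.  12.] 389 0.55
top disc [ 679. -343.   12.] 1986 0.42
side disc [492. -80.  12.] 417 0.83
side disc [514. 341.  12.] 1112 0.68
side disc [482. 156.  12.] 644 0.66
side disc [480.  23.  12.] 484 0.57
side disc [ 358. -112.   12.] 472 0.4
side disc [ 470. -333.   12.] 766 0.31
```

View pics/w2.png

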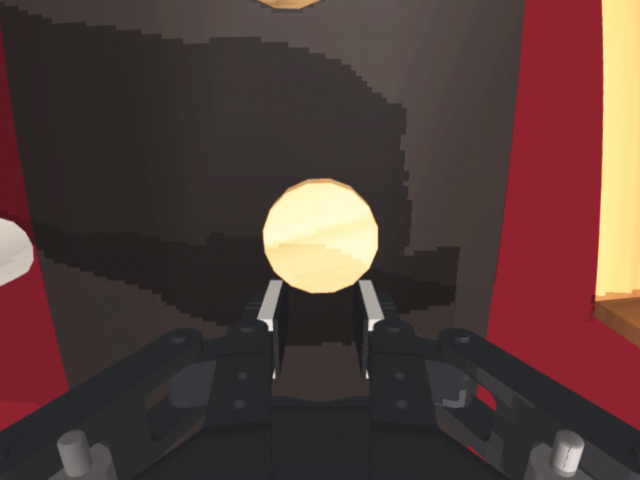

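Request:
drive_tool --increments '[0.68,-5,0,-5,0,0,0,0.68,-5,0,-25,0,0,0,0.68,0,0,-30,0,0,0,0.68,0,0,-25,0,0,0,0.68,0,0,0,0,0,-7,0.68,0,0,0,0,0,-7,0.68,0,0,0,0,0,-7,0.68,0,0,0,0,0,-7,0.68,0,0,0,0,0,-7,0.68,0,0,0,0,0,-7,0.68,0,0,0,0,0,-7,0.68,0,0,0,0,0,-7]'

```text
t: 6.95
position: [494.4, -127.1, 90.3]
tcp_rot: [0.0, 0.289, 0.957, -0.0]
contact_force: [0.1, -0.1, 0.0]
finger_gap: 0.316
grip_force: 0.0
```

Request:
drive_tool --increments '[0.68,0,0,0,0,0,-7,0.68,0,0,0,0,0,-7,0.68,0,0,0,0,0,-7,0.68,0,0,0,0,0,-7,0.68,0,0,0,0,0,-7,0.68,0,0,0,0,0,-7,0.68,0,0,0,0,0,0]'

```text
t: 7.53
position: [494.4, -127.1, 90.2]
tcp_rot: [0.0, -0.071, 0.997, -0.0]
contact_force: [-0.1, 0.1, 0.2]
finger_gap: 0.32
grip_force: 0.0
```

```bash
python3 - <<'E'
from h import *
to(447,-94,5,187.3)
f=discs(); discs('side'); f=arm.grab_frame('wrist'); print(-np.array(f['R']).T@np.array(f['t']))
E
```

```text
t 7.53 p [ 494.4 -127.1   90.2] yaw -171.82 tilt z [ 0. -0. -1.] j [-0.25  0.14 -0.34  1.09 -0.   -0.39] gap 0.32 F [-0.1  0.1  0.2]
tool shift [42.3 39.5 85.2] turn z 0.9
top disc [484.  17.  12.] 414 0.94
top disc [486. 150.  12.] 403 0.63
side disc [480.  23.  12.] 474 0.92
side disc [492. -82.  12.] 431 0.81
side disc [482. 157.  12.] 625 0.76
[ 428.50099715 -135.75358415  232.92275936]
```

Request:
drive_tool --increments '[0.68,14,13,0,0,0,0.9,0.68,14,13,0,0,0,0,0.68,14,13,0,0,0,0,0.68,0,0,20,0,0,0,0.68,0,0,30,0,0,0,0.68,0,0,25,0,0,0,0.68,0,0,8,0,0,0,0.68,0,0,0,0,0,0,0.68,-6,0,0,0,0,0,0.68,-10,0,0,0,0,0,0.68,-10,0,0,0,0,0,0.68,-10,0,0,0,0,0]'

```text
t: 8.78
position: [486.0, -88.9, 8.3]
tcp_rot: [0.001, -0.062, 0.998, -0.0]
contact_force: [-0.9, -0.2, 0.8]
finger_gap: 0.321
grip_force: 0.2
```

Request:
drive_tool --increments '[0.68,-10,0,0,0,0,0,0.68,-10,0,0,0,0,0,0.68,-10,0,0,0,0,0,0.68,-10,0,0,0,0,0,0.68,-10,0,0,0,0,0,0.68,-10,0,0,0,0,0,0.68,-10,0,0,0,0,0,0.68,-6,0,0,0,0,0,0.68,-3,0,0,0,0,0]'

```text
t: 9.53
position: [562.9, -78.9, 6.8]
tcp_rot: [0.0, -0.062, 0.998, -0.0]
contact_force: [0.2, 0.5, 0.8]
finger_gap: 0.32
grip_force: 0.1
```

```bash
python3 - <<'E'
from h import *
to(661,-67,7,187.3)
discs('side')
E
```

```text
t 9.53 p [562.9 -78.9   6.8] yaw -172.85 tilt z [ 0. -0. -1.] j [-0.14  0.3  -0.33  0.94 -0.   -0.26] gap 0.32 F [0.2 0.5 0.8]
tool shift [-98.8  -0.4  -0.2] turn z -0.2
side disc [481.  23.  12.] 447 0.84
side disc [482. 157.  12.] 588 0.79
side disc [593. -62.  12.] 215 0.66
```

Request:
drive_tool --increments '[0.68,-6,0,0,0,0,0,0.68,-9,0,0,0,0,0,0.68,-9,0,0,0,0,0,0.68,-9,0,0,0,0,0,0.68,-9,0,0,0,0,0,0.68,-9,0,0,0,0,0,0.68,-10,0,0,0,0,0,0.68,-10,0,0,0,0,0,0.68,-10,0,0,0,0,0,0.68,-8,0,0,0,0,0,0.68,-5,0,0,0,0,0,0.68,-3,0,0,0,0,0]'

```text
t: 10.63
position: [658.9, -66.8, 6.7]
tcp_rot: [0.0, -0.062, 0.998, -0.0]
contact_force: [-0.9, -0.4, -0.2]
finger_gap: 0.322
grip_force: 0.2
```

```bash
python3 - <<'E'
from h import *
st()
f=discs('side'); cv2.imwrite('pics/s3.png',f['pixels'][:,:,::-1])
E
```

```text
t 10.63 p [658.9 -66.8   6.7] yaw -172.85 tilt z [ 0. -0. -1.] j [-0.1   0.46 -0.09  1.02 -0.   -0.23] gap 0.32 F [-0.9 -0.4 -0.2]
side disc [482. 156.  12.] 681 0.58
side disc [687. -48.  12.] 139 0.51
```

View pics/s3.png

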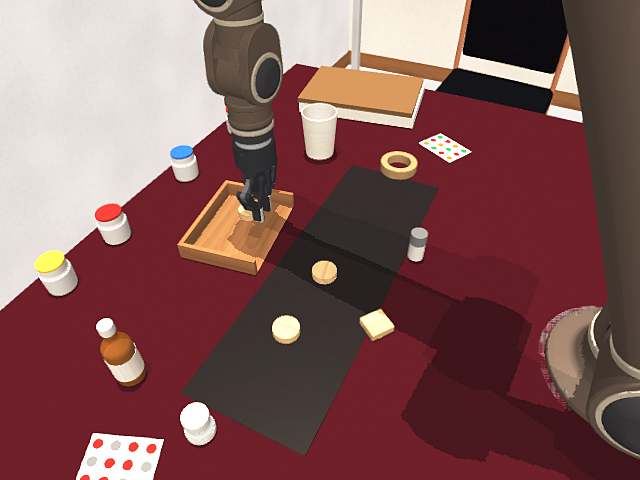

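Request:
drive_tool --increments '[0.68,5,0,-3,0,0,0,0.68,5,0,-17,0,0,0,0.68,0,0,-30,0,0,0,0.68,0,0,-30,0,0,5.5,0.68,0,0,-10,0,0,5.5,0.68,15,5,0,0,0,5.5,0.68,32,8,0,0,0,0,0.68,35,8,0,0,0,0,0.68,35,8,0,0,0,0,0.68,35,8,0,0,0,0,0.68,35,8,0,0,0,0,0.68,25,7,0,0,0,0]'

```text
t: 11.73
position: [442.9, 16.6, 96.8]
tcp_rot: [-0.001, 0.082, 0.997, 0.0]
contact_force: [-0.1, -0.7, -0.9]
finger_gap: 0.321
grip_force: 0.0
```

```bash
python3 - <<'E'
from h import *
to(437,24,7,170.7)
discs();discs('side')
E
```

```text
t 11.73 p [442.9  16.6  96.8] yaw 170.63 tilt z [-0.001  0.    -1.   ] j [ 0.04  0.01 -0.46  1.1   0.    0.2 ] gap 0.32 F [-0.1 -0.7 -0.9]
tool shift [ 7.   6.3 89.8] turn z -0.1
top disc [687. -64.  12.] 376 0.89
top disc [485. 161.  12.] 193 0.54
side disc [482. 156.  12.] 634 0.94
side disc [686. -60.  12.] 320 0.66
```

Request:
drive_tool --increments '[0.68,4,3,15,0,0,0,0.68,3,3,30,0,0,0,0.68,0,0,30,0,0,0,0.68,0,0,12,0,0,0,0.68,0,0,3,0,0,0,0.68,-6,0,0,0,0,0,0.68,-10,0,0,0,0,0,0.68,-10,0,0,0,0,0,0.68,-10,0,0,0,0,0,0.68,-10,0,0,0,0,0,0.68,-10,0,0,0,0,0,0.68,-10,0,0,0,0,0]'

```text
t: 12.93
position: [507.5, 12.3, 7.2]
tcp_rot: [0.0, 0.082, 0.997, 0.0]
contact_force: [-0.5, 0.2, -0.1]
finger_gap: 0.317
grip_force: 0.3
```

Request:
drive_tool --increments '[0.68,-10,0,0,0,0,0,0.68,-10,0,0,0,0,0,0.68,-10,0,0,0,0,0,0.68,-10,0,0,0,0,0,0.68,-10,0,0,0,0,0,0.68,-8,0,0,0,0,0,0.68,-4,0,0,0,0,0]'

```text
t: 13.52
position: [568.5, 2.3, 6.8]
tcp_rot: [0.0, 0.082, 0.997, -0.0]
contact_force: [-0.8, -0.1, -0.3]
finger_gap: 0.317
grip_force: 0.2
```

```bash
python3 - <<'E'
from h import *
to(655.5,-11.5,7,170.7)
discs('side')
E
```

```text
t 13.52 p [568.5   2.3   6.8] yaw 170.63 tilt z [ 0. -0. -1.] j [ 0.    0.3  -0.33  0.94 -0.    0.17] gap 0.32 F [-0.8 -0.1 -0.3]
tool shift [-88.1   0.6  -0.1] turn z -0.1
side disc [685. -59.  12.] 345 0.69
side disc [597.  20.  12.] 73 0.66
side disc [482. 155.  12.] 570 0.58
```

Request:
drive_tool --increments '[0.68,-6,0,0,0,0,0,0.68,-9,0,0,0,0,0,0.68,-9,0,0,0,0,0,0.68,-9,0,0,0,0,0,0.68,-9,0,0,0,0,0,0.68,-9,0,0,0,0,0,0.68,-9,0,0,0,0,0,0.68,-9,0,0,0,0,0,0.68,-8,0,0,0,0,0,0.68,-6,0,0,0,0,0,0.68,-4,0,0,0,0,0,0.68,-2,0,0,0,0,0]'

```text
t: 14.62
position: [655.5, -12.1, 6.7]
tcp_rot: [-0.0, 0.082, 0.997, -0.0]
contact_force: [0.0, 0.2, -0.5]
finger_gap: 0.319
grip_force: 0.2
```

Request:
drive_tool --increments '[0.68,5,0,-3,0,0,0,0.68,5,0,-17,0,0,0,0.68,0,0,-30,0,0,0,0.68,0,0,-30,0,0,0,0.68,20,5,-20,0,0,0,0.68,35,15,0,0,0,0,0.68,30,30,0,0,0,0,0.68,25,32,0,0,0,0,0.68,20,35,0,0,0,0,0.68,15,37,0,0,0,0,0.68,10,35,0,0,0,0,0.68,10,25,0,0,0,0]'

```text
t: 15.62
position: [516.2, 229.5, 107.6]
tcp_rot: [0.0, 0.081, 0.997, 0.001]
contact_force: [0.5, 0.5, -0.3]
finger_gap: 0.325
grip_force: 0.0
```

Request:
drive_tool --increments '[0.68,0,0,0,0,0,6.8,0.68,0,0,0,0,0,6.8,0.68,0,0,0,0,0,6.8,0.68,0,0,0,0,0,6.8,0.68,0,0,0,0,0,6.8,0.68,0,0,0,0,0,6.8,0.68,0,0,0,0,0,6.8,0.68,0,0,0,0,0,6.8,0.68,0,0,0,0,0,6.8,0.68,0,0,0,0,0,6.8,0.68,0,0,0,0,0,6.8,0.68,0,0,0,0,0,6]'

```text
t: 16.62
position: [516.8, 226.8, 107.2]
tcp_rot: [-0.0, 0.71, 0.704, -0.0]
contact_force: [-0.1, 0.5, -0.1]
finger_gap: 0.319
grip_force: 0.0
```

```bash
python3 - <<'E'
from h import *
to(484.5,199,7,90)
discs();discs('side')
E
```

```text
t 16.62 p [516.8 226.8 107.2] yaw 89.51 tilt z [-0. -0. -1.] j [ 0.41  0.23 -0.19  1.15  0.    1.99] gap 0.32 F [-0.1  0.5 -0.1]
tool shift [-28.  -32.  100.2] turn z -0.5
top disc [689. -65.  12.] 352 0.87
top disc [486. 150.  12.] 397 0.75
top disc [685. -16.  12.] 357 0.72
side disc [683. -63.  12.] 264 0.67
side disc [482. 156.  12.] 627 0.62
side disc [685. 306.  12.] 1965 0.45
```

Request:
drive_tool --increments '[0.68,-9,-10,10,0,0,-0.5,0.68,-9,-11,30,0,0,0,0.68,-7,-11,30,0,0,0,0.68,0,0,23,0,0,0,0.68,0,0,6,0,0,0,0.68,0,0,2,0,0,0,0.68,-5,0,0,0,0,0,0.68,-10,0,0,0,0,0,0.68,-10,0,0,0,0,0,0.68,-10,0,0,0,0,0,0.68,-10,0,0,0,0,0,0.68,-10,0,0,0,0,0]'

```text
t: 17.82
position: [486.3, 145.7, 6.5]
tcp_rot: [0.0, 0.705, 0.709, 0.0]
contact_force: [0.4, -0.3, -0.1]
finger_gap: 0.319
grip_force: 0.1
```

Request:
drive_tool --increments '[0.68,-10,0,0,0,0,0,0.68,-10,0,0,0,0,0,0.68,-10,0,0,0,0,0,0.68,-10,0,0,0,0,0,0.68,-10,0,0,0,0,0,0.68,-10,0,0,0,0,0,0.68,-10,0,0,0,0,0,0.68,-10,0,0,0,0,0,0.68,-8,0,0,0,0,0,0.68,-5,0,0,0,0,0,0.68,-3,0,0,0,0,0,0.68,0,0,0,0,0,0]'

```text
t: 18.82
position: [486.5, 50.3, 5.8]
tcp_rot: [-0.0, 0.705, 0.709, -0.0]
contact_force: [0.6, 0.9, 0.0]
finger_gap: 0.321
grip_force: 0.0
```

```bash
python3 - <<'E'
from h import *
to(484.5,40.5,7,90)
discs();discs('side')
E
```

```text
t 18.82 p [486.5  50.3   5.8] yaw 90.29 tilt z [-0. -0. -1.] j [ 0.1   0.16 -0.51  0.9  -0.    1.67] gap 0.32 F [0.6 0.9 0. ]
tool shift [-9.8 -2.  -1.2] turn z 0.3
top disc [688. -64.  12.] 383 0.84
top disc [684. -17.  12.] 364 0.6
top disc [488.   5.  12.] 77 0.52
side disc [686. -61.  12.] 309 0.85
side disc [495.  35.  12.] 151 0.43
```

Request:
drive_tool --increments '[0.68,-4,0,0,0,0,0,0.68,-4,0,0,0,0,0,0.68,-2,0,0,0,0,0,0.68,5,0,-3,0,0,0,0.68,5,0,-22,0,0,0,0.68,0,0,-30,0,0,0,0.68,0,0,-30,0,0,-5,0.68,0,0,-5,0,0,-7,0.68,0,0,0,0,0,-7,0.68,0,0,0,0,0,-7,0.68,0,0,0,0,0,-7,0.68,0,0,0,0,0,-7]'

```text
t: 20.02
position: [486.6, 51.2, 96.3]
tcp_rot: [0.0, 0.417, 0.909, 0.0]
contact_force: [-0.6, -0.5, -0.1]
finger_gap: 0.316
grip_force: 0.0
```

Request:
drive_tool --increments '[0.68,0,0,0,0,0,-7,0.68,0,0,0,0,0,-7,0.68,0,0,0,0,0,-7,0.68,0,0,0,0,0,-7,0.68,0,0,0,0,0,-7,0.68,0,0,0,0,0,-7,0.68,0,0,0,0,0,-7,0.68,0,0,0,0,0,-7,0.68,15,-10,0,0,0,0,0.68,20,-20,0,0,0,0,0.68,10,-10,0,0,0,0,0.68,0,0,0,0,0,0]'

```text
t: 21.02
position: [444.5, 5.0, 96.0]
tcp_rot: [-0.0, -0.054, 0.999, -0.0]
contact_force: [-0.2, 0.2, -0.1]
finger_gap: 0.322
grip_force: 0.0
```

```bash
python3 - <<'E'
from h import *
to(438,7,7,186.1)
discs();discs('side')
E
```

```text
t 21.02 p [444.5   5.   96. ] yaw -173.79 tilt z [-0.001 -0.    -1.   ] j [ 0.01  0.01 -0.46  1.1  -0.   -0.1 ] gap 0.32 F [-0.2  0.2 -0.1]
tool shift [ 6.2  2.7 89. ] turn z 0.1
top disc [689. -65.  12.] 359 0.79
top disc [684. -17.  12.] 410 0.76
side disc [685. -62.  12.] 288 0.87
side disc [484.  18.  12.] 491 0.68
side disc [682. -14.  12.] 376 0.61
```

Request:
drive_tool --increments '[0.68,4,2,15,0,0,0,0.68,2,1,30,0,0,0,0.68,0,0,30,0,0,0,0.68,0,0,12,0,0,0,0.68,0,0,2,0,0,0,0.68,-6,0,0,0,0,0,0.68,-10,0,0,0,0,0,0.68,-10,0,0,0,0,0,0.68,-10,0,0,0,0,0,0.68,-10,0,0,0,0,0,0.68,-10,0,0,0,0,0,0.68,-10,0,0,0,0,0]'

```text
t: 22.22
position: [507.0, 15.9, 7.2]
tcp_rot: [0.0, -0.055, 0.998, -0.0]
contact_force: [0.2, 0.1, -0.3]
finger_gap: 0.322
grip_force: 0.1
```

Request:
drive_tool --increments '[0.68,-10,0,0,0,0,0,0.68,-10,0,0,0,0,0,0.68,-10,0,0,0,0,0,0.68,-10,0,0,0,0,0,0.68,-8,0,0,0,0,0,0.68,-4,0,0,0,0,0]'

```text
t: 22.72
position: [558.5, 21.6, 6.8]
tcp_rot: [0.0, -0.055, 0.998, 0.0]
contact_force: [-0.1, -0.3, 0.5]
finger_gap: 0.32
grip_force: 0.1
```

```bash
python3 - <<'E'
from h import *
to(643,29,7,186.1)
discs('side'); f=arm.grab_frame('side'); cv2.imwrite('pics/s4.png',cv2.resize(f['pixels'][130:330,150:400,::-1],None,fx=3,fy=3))
E
```

```text
t 22.72 p [558.5  21.6   6.8] yaw -173.66 tilt z [ 0.  0. -1.] j [ 0.04  0.28 -0.35  0.94  0.   -0.07] gap 0.32 F [-0.1 -0.3  0.5]
tool shift [-84.8  -2.   -0.1] turn z 0.2
side disc [682. -13.  12.] 383 0.82
side disc [687. -60.  12.] 295 0.72
side disc [586.  43.  12.] 157 0.64
```

View pics/s4.png

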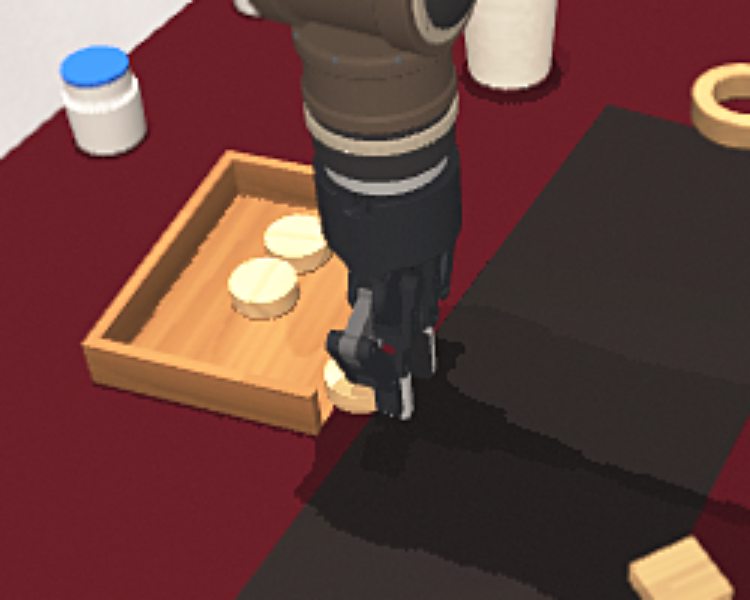

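Request:
drive_tool --increments '[0.68,-5,-1,0,0,0,0,0.68,-8,-1,0,0,0,0,0.68,-8,-1,0,0,0,0,0.68,-8,-1,0,0,0,0,0.68,-9,-1,0,0,0,0,0.68,-9,0,0,0,0,0,0.68,-9,0,0,0,0,0,0.68,-9,0,0,0,0,0,0.68,-8,0,0,0,0,0,0.68,-6,0,0,0,0,0,0.68,-4,0,0,0,0,0,0.68,-2,0,0,0,0,0]'

```text
t: 23.87
position: [642.8, 26.0, 6.7]
tcp_rot: [-0.0, -0.055, 0.998, -0.0]
contact_force: [0.3, 0.2, -0.2]
finger_gap: 0.318
grip_force: 0.1
```

Request:
drive_tool --increments '[0.68,5,0,-3,0,0,0,0.68,5,0,-17,0,0,0,0.68,0,0,-30,0,0,0,0.68,0,0,-35,0,0,0,0.68,10,0,-35,0,0,0,0.68,35,0,-20,0,0,0,0.68,35,0,0,0,0,0,0.68,35,0,0,0,0,0,0.68,35,0,0,0,0,0,0.68,35,0,0,0,0,0,0.68,20,0,0,0,0,0,0.68,0,0,0,0,0,0]'

```text
t: 24.87
position: [423.8, 1.9, 147.3]
tcp_rot: [-0.001, -0.055, 0.998, -0.0]
contact_force: [-0.3, 0.4, -0.7]
finger_gap: 0.321
grip_force: 0.0
```

```bash
python3 - <<'E'
from h import *
st()
discs();f=discs('side'); cv2.imwrite('pics/s5.png',f['pixels'][:,:,::-1])
f=arm.grab_frame('top'); cv2.imwrite('pics/t5.png',cv2.resize(f['pixels'][80:240,220:430,::-1],None,fx=3,fy=3))
for q in ['square_blank','glue_stick']: print(q,[(d['at'],d['score']) for d in arm.mark_of(f,q)][:1])
E
```

```text
t 24.87 p [423.8   1.9 147.3] yaw -173.69 tilt z [-0.001 -0.    -1.   ] j [ 0.   -0.05 -0.41  1.21 -0.   -0.11] gap 0.32 F [-0.3  0.4 -0.7]
top disc [684. -17.  12.] 389 0.85
top disc [672.  29.  12.] 371 0.74
top disc [688. -64.  12.] 383 0.67
side disc [670.  31.  12.] 439 0.75
side disc [686. -62.  12.] 319 0.67
side disc [682. -16.  12.] 346 0.62
square_blank []
glue_stick [([357.0, -96.7, 1.0], 0.53)]
```

View pics/s5.png

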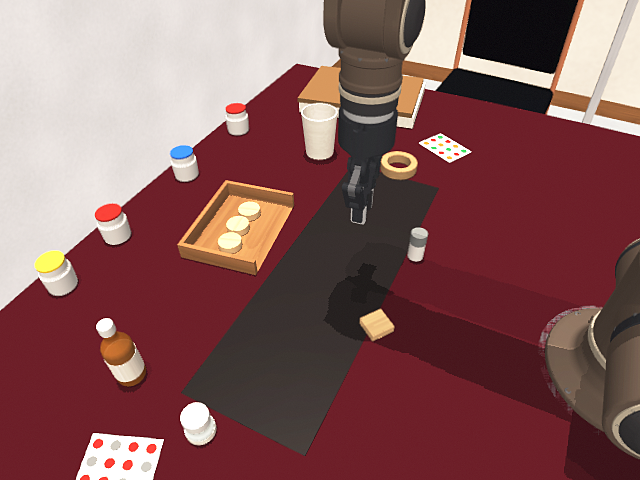

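View pics/t5.png

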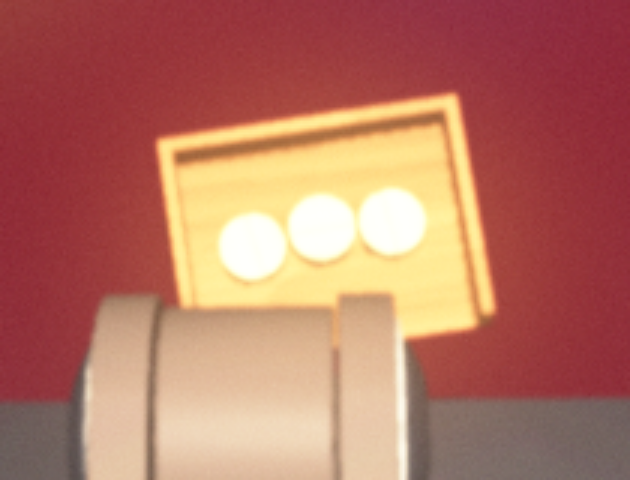

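All three discs lie flat and well inside the tray, at about (249,210), (238,226) and (230,242) in the side view. The blank at (377,324) and the glue stick at (418,245) have not moved.

```bash
python3 -c "
from cell import arm
print(arm.hand_in())"
```

```text
the job is handed in; nothing more can be done
None
```

All three discs were swept into the tray and lie flat inside its front edge, nothing else was moved, and the job is handed in at about 25 s; no verdict was returned.

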